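# Hand-held pH check through the lid port of a buffer vessel

## Task

The buffer in the lidded steel vessel needs a pH check by hand: first turn the stirrer's knob back to off, as far as it goes, then take the green-headed pH probe out of the rack and lower it through the open red port in the middle of the lid, without touching the port or any part of the vessel, until the yellow ring on its shaft is level with the port's rim. Keep holding it there for three seconds, upright, still and centred in the port, and finish while still holding it so. Leave the vessel, the other probes and everything else on the bench where they stand.

Things in the scene. Friction and masses are not known exactly. Their poses are not given: they have to be found in the camera images.
- stirrer: slim white magnetic stirrer, fixed to the bench, 285 x 170 mm and 18 mm high; origin on the bench under the centre of its round stirring plate (132 mm across, top 22 mm above the bench). Its x axis points from the knob towards the plate; the knob's axis is 165 mm from the plate's centre along its -x (the end near the robot).
- stir_knob (a joint): the stirrer's speed knob, in rad: 0 is off, at a firm end stop; it starts turned on (0.8 to 1.3). Larger values are clockwise seen from above, so switching off means turning it counterclockwise from above by this much. Light friction (0.04 N m); it stays where it is left.
- stir_knob_grip (a point): point on the knob's vertical axis at the height to grip, 55 mm above the bench. The knob is a black upright bar 42 mm long (this frame's x), 14 mm thick (its y) and 32 mm high on a round disc of 44 mm; the bar's top is 7 mm above this point and the disc's top 23 mm below it. The frame turns with the knob. White line on the bar's top at its -x half points to the scale; the red tick is off.
- vessel: stainless buffer vessel with a clamped lid, standing loose on the stirring plate (1.4 kg): 110 mm across, lid 116 mm across with its top 100 mm above the vessel's underside, two blue screw caps on the lid 112 mm high. Origin at the centre of its underside, z up.
- vessel_port (a point): centre of the upper rim of the open port in the middle of the lid: red collar, 41 mm outside, straight bore of 24 mm, 26 mm long and vertical (z up), open into the vessel. The rim is 116 mm above the vessel's underside and 138 mm above the bench; inside, the vessel is free down to 112 mm below the rim.
- rack: fixed three-place electrode rack, 110 x 225 mm foot, white top board 64 x 225 mm with its top 132 mm above the bench; three vertical 16 mm holes 65 mm apart in a row along its y. Origin on the bench under the middle hole. Each hole holds one probe, in any order; the tops of their heads are 182 mm above the bench.
- ph_probe: wireless pH probe with a GREEN head, 90 g, hanging loose and upright by its head on the rack's top board. Origin on the shaft's axis at the head's underside (on the board, 132 mm above the bench). Head: rounded block from z = 0 to 50 mm, 22 mm thick along its x, 32 mm wide along its y, nothing above it. Shaft: black, round, 12 mm, straight down along -z for 120 mm to the glass tip.
- ph_tip (a point): lowest point of the pH probe's tip, 120 mm below its origin on the shaft's axis
- ph_ring (a point): middle of the yellow ring (4 mm high) on the pH probe's shaft, 55 mm below its origin, 65 mm above the tip
- cond_probe: conductivity probe, same shape, BLUE head, in the rack; leave it alone
- temp_probe: temperature probe, same shape, ORANGE head, steel shaft, in the rack; leave it alone
- bottle_cap: orange bottle cap, 52 mm across, 24 mm high; upright cylinder bystander, origin at the centre of its underside; leave it alone
- buffer_low: small white bottle with a red cap, 46 mm across, 100 mm high; upright cylinder bystander, origin at the centre of its underside; leave it alone
- buffer_mid: small white bottle with a green cap, 46 mm across, 100 mm high; upright cylinder bystander, origin at the centre of its underside; leave it alone
- wash_bottle: white bottle with a red cap, 68 mm across, 170 mm high; upright cylinder bystander, origin at the centre of its underside; leave it alone
There are look-alikes about, which are no part of the job. There is more than one size of the ph_probe; the job needs the smaller.

How it is judged:
By the outcome, as a careful person would: the job done as asked, in the order asked, and still so for the second after the job is handed in, while the arm keeps its last pose, push and grip.
It also fails if it takes over 72 s, if anything falls off the work surface, if the arm or the gripper's body presses on something with over 40 N, if the wrist force passes 120 N, or if a joint passes its speed limit or range.

## Robot

A 7-joint arm with a two-finger parallel gripper is mounted at the origin on the work surface. World frame = base frame: x ahead of the robot, y to its left, z up, the work surface at z = 0. Lengths are in mm, angles in rad, forces in N, time in s.
With the tool pointing down it reaches from about 400 to 850 mm from the base axis. Payload 4.4 kg.
Tool frame: the origin (TCP) lies on the centre line of the jaws, within the pads' length; the fingertips stand 25 mm ahead of it and the grasp point (between the pads) lies 6 mm ahead of it; z points along the fingers, y is the line along which they close (so a half turn about z gives the same grasp; the last joint's range is limited). The gripper opens to 94 mm and grips with 3 to 60 N. Pads are 16 mm wide; open, the fingers measure 119 mm over their backs; the gripper's body (75 mm by 177 mm) begins 78 mm behind the grasp point.
Start: joints at [-1.279, 0.628, 0.038, 1.517, -0.027, 0.996, -0.02], TCP at [227.616, 608.858, 230.478] pointing down, gripper open.
Joint ranges: [-3.06, 3.06], [-0.37, 2.12], [-1.25, 1.32], [0.18, 2.47], [-1.1, 4.24], [0.23, 1.98], [-2.94, 2.94]. Speed limits (rad/s): [2.57, 2.57, 3.14, 3.14, 3.14, 3.14, 3.14].

## Interface

Orientations are given as a rotation vector (axis times angle).
In Python, from bench import read_state, imaging, job gives the robot as it stands.
- The arm moves only by the tool send_rows, never from a script. Its argument "series" is a list of rows, each an object of numbers: "x", "y", "z": the shift along the tool's x, y, z in cm; "rx", "ry", "rz": the turn, a rotation vector about the tool's x, y, z in degrees; "gripper": the closure, from 0 (fully open) to 1 (shut). A call has 1 to 12 rows; each row shifts and turns the commanded pose from where the row before left it, along the tool's axes as they then stand; what a row does not reach is not made up. A row lasts 1/12 s, in which the tool goes at most 41.7 mm and 7.16 degrees, less where a joint would pass 70% of its speed; a pose out of reach is approached as far as the arm can. A call is refused whole if a number of a shift passes 4.17 or a number of a turn 7.16, either way. A call with a gripper value outside its range is refused whole. The fingers move at their own pace and stop on an object; the grip force is fixed at half the most. Time passes only in rows, so rows that do not move let the fingers close. It gives the time, the measured TCP pose, the force, the opening and the grip force at its end, in the units of the state.
- read_state(): the state, without advancing time (a new reading comes with each control period).
- imaging.get_image(name): name is "scene" or "top" or "wrist"; returns the picture (480x640x3 uint8, blue, green, red); there is no depth.
- imaging.camera_model(name): a dict with "fx", "fy", "cx", "cy" (pixels), "dist" ([k1, k2, p1, p2, k3] as OpenCV has them; the pictures are not rectified), "cam_to_world" (4x4, takes a point from camera to world coordinates); the wrist camera has in their place "mount" (4x4, takes a point from camera to tool coordinates, whose origin is the TCP and whose axes are the flange's). Camera axes: x right, y down, z forward; pixel columns grow to the right and rows downward; lengths in mm; the calibration is good to about 2 mm. A picture is of the moment at which its call begins: read the wrist's pose just before it. camera_model takes no time and is no camera call.
- job.close_job(): hands the job in; it is judged then, once.
The state is a dict: "t": time; "qpos": joint angles; "qd": joint speeds; "effort": joint torques, N m; "ee_pos": TCP position; "tcp_rot": TCP orientation; "ft_force": force on the tool from outside, world axes, zero at the start; "torque": the same for the moment, N m; "gripper_width": finger opening in mm; "grasp_force": force on a finger pad.
Only numpy, scipy, OpenCV 4.12 (cv2) and the standard library are available. Lean on these libraries where they do the work, as an engineer would, in place of code of your own. Each camera call takes 0.05 s, during which the arm holds its last target. There are 200 camera calls.

## Working session

There is one attempt and no reset: what is moved stays moved. The work goes in short steps, Python scripts to look and compute and a tool call to move; the robot and the scene stay as the last step left them, time stands still between calls to the robot, and variables do not carry over. Pictures are saved under pics/ and viewed, at most 10 in all, crops included, and the job is handed in when it is done.

Besides the shell and the picture viewer there is one more tool, called after "Request:" as name(argument=value, ...) on one line, values as JSON. send_rows: Moves the arm, as the interface text tells. Its arguments: {"type":"object","properties":{"series":{"type":"array"}},"required":["series"]}

```bash
mkdir -p pics; ls; cat > h.py <<'E'
import numpy as np, cv2
from bench import read_state, imaging, job
from scipy.spatial.transform import Rotation as R
def snap(name,fn):
    s=read_state(); im=imaging.get_image(name); cv2.imwrite('pics/'+fn+'.png',im)
    return im,s
def cam(name,s=None):
    m=imaging.camera_model(name)
    K=np.array([[m['fx'],0,m['cx']],[0,m['fy'],m['cy']],[0,0,1.]])
    if name=='wrist':
        T=np.eye(4);T[:3,:3]=R.from_rotvec(s['tcp_rot']).as_matrix();T[:3,3]=s['ee_pos']
        T=T@np.array(m['mount'])
    else: T=np.array(m['cam_to_world'])
    return K,np.array(m['dist'],float),T
def ray(c,uv):
    K,d,T=c
    p=cv2.undistortPoints(np.array([[uv]],float),K,d)[0,0]
    return T[:3,3],T[:3,:3]@np.array([p[0],p[1],1.])
def onz(c,uv,z):
    o,v=ray(c,uv); return o+v*(z-o[2])/v[2]
def tri(obs):
    A=np.zeros((3,3));b=np.zeros(3);L=[]
    for c,uv in obs:
        o,v=ray(c,uv);v=v/np.linalg.norm(v);P=np.eye(3)-np.outer(v,v);A+=P;b+=P@o;L.append((P,o))
    x=np.linalg.solve(A,b); return x,[np.linalg.norm(P@(x-o)) for P,o in L]
def proj(c,X):
    K,d,T=c; Ti=np.linalg.inv(T)
    return cv2.projectPoints(np.array(X,float).reshape(-1,3),Ti[:3,:3],Ti[:3,3],K,d)[0][:,0]
E
python3 - <<'E'
from h import *
for n in('scene','top','wrist'):
    im,s=snap(n,n+'0')
    c=cam(n,s);print(n,c[0][0,0],c[2].round(3).tolist())
print(s['tcp_rot'],s['gripper_width'],s['t'])
E
```

```text
pics
scene 504.5326976758611 [[-0.808, 0.478, -0.344, 1008.816], [0.589, 0.647, -0.484, 569.85], [-0.009, -0.594, -0.805, 1033.821], [0.0, 0.0, 0.0, 1.0]]
top 624.5909774400875 [[-0.027, -0.981, 0.194, 310.777], [-0.999, 0.03, 0.014, 2.805], [-0.019, -0.193, -0.981, 1623.857], [0.0, 0.0, 0.0, 1.0]]
wrist 355.4714261708197 [[0.351, 0.908, 0.23, 162.289], [0.936, -0.34, -0.088, 632.538], [-0.001, 0.246, -0.969, 384.455], [0.0, 0.0, 0.0, 1.0]]
[-5.58929473e-01 -3.09118316e+00  2.59903855e-03] 94.30018497658111 0.1
```

View pics/scene0.png

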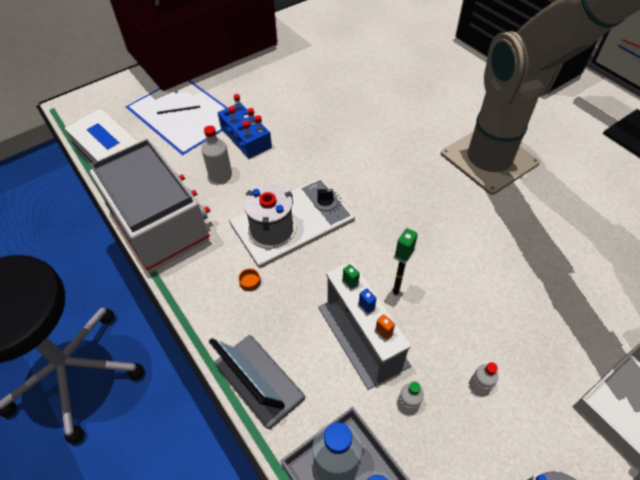

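View pics/top0.png

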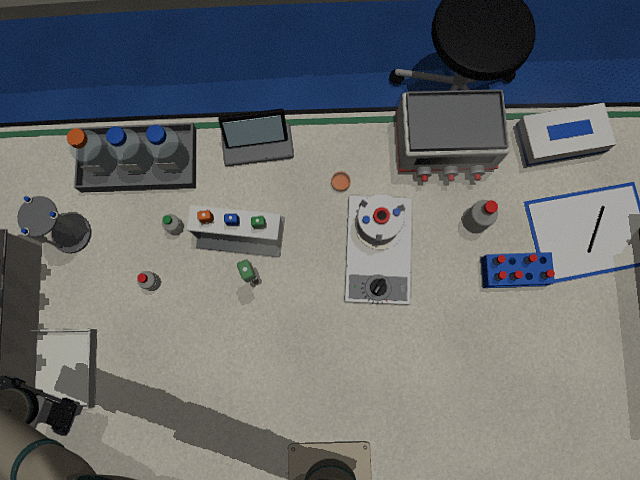

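Candidates for the probe are the small green head in the rack (top 258,222; scene 351,274) and a larger green probe standing free in front of the rack (top 247,268; scene 406,245). The rack one fits the description. Vessel port is the red ring at top 381,215 / scene 268,198. Knob is at top 378,287 / scene 325,195. An enlarged crop mosaic comes next.

```bash
python3 - <<'E'
from h import *
t=cv2.imread('pics/top0.png');s=cv2.imread('pics/scene0.png')
def crop(im,x,y,w,h,k): return cv2.resize(im[y:y+h,x:x+w],None,fx=k,fy=k,interpolation=cv2.INTER_CUBIC)
a=crop(t,340,190,80,60,5);b=crop(t,340,255,80,60,5)
c=crop(s,230,170,130,98,3.0769);d=crop(s,320,220,110,82,3.636)
d=cv2.resize(d,(400,300));c=cv2.resize(c,(400,300))
cv2.imwrite('pics/m1.png',np.vstack([np.hstack([a,b]),np.hstack([c,d])]))
e=crop(t,185,195,100,75,8);cv2.imwrite('pics/m2.png',e)
E
```

```text
(no output)
```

View pics/m1.png

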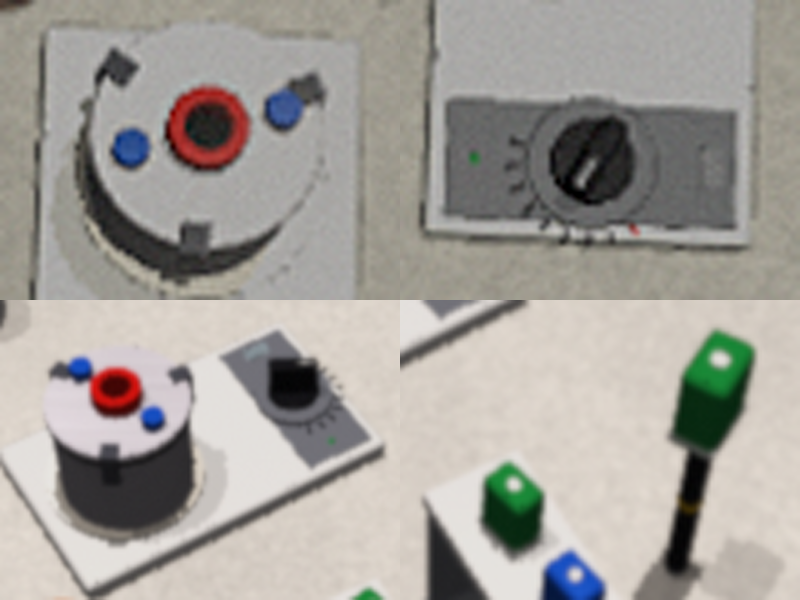

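View pics/m2.png

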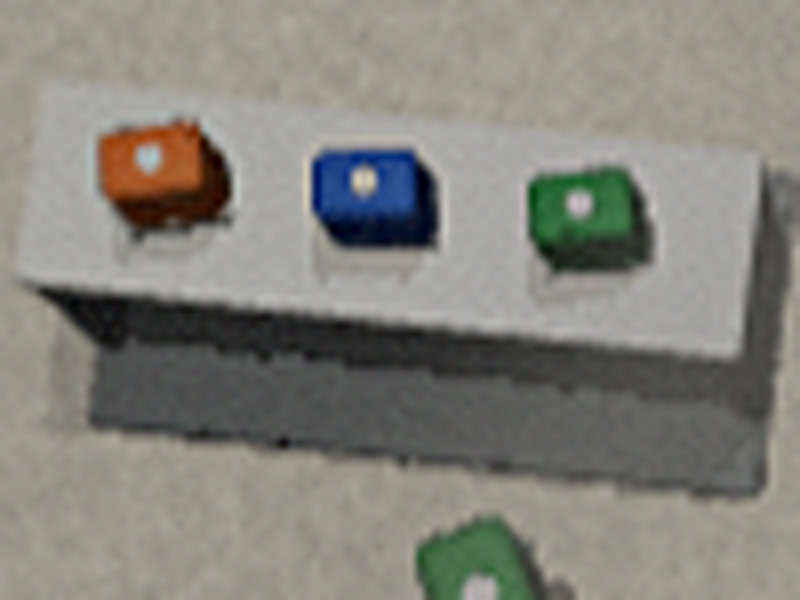

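```bash
python3 - <<'E'
from h import *
t=cam('top');s=cam('scene')
for n,a,b in [('port',(381.6,215.6),(267.7,198.8)),('knobtop',(379.4,285.4),(325.2,189.8)),('green',(257.5,220.5),(351.4,270.6)),('big',(245,268.5),(408,236))]:
    x,r=tri([(t,a),(s,b)]);print(n,x.round(1),np.round(r,1))
for n,uv in [('blue',(230.5,217.6)),('orange',(203.6,214.6)),('green',(257.5,220.5))]: print(n,onz(t,uv,182).round(1))
# knob bar line in top image: z=62
for uv in [(400+0,0)]: pass
A=onz(t,(340+222/5,255+122/5),62);B=onz(t,(340+178/5,255+187/5),62);print('bar',A.round(1),B.round(1),np.degrees(np.arctan2(*(A-B)[[1,0]])))
# stirrer edges (top image, z=18)
P=[onz(t,(340+48/5,190+30/5),18),onz(t,(340+28/5,255+232/5),18),onz(t,(340+350/5,255+243/5),18)]
print(np.round(P,1))
print('port-z',onz(t,(381.6,215.6),138).round(1), read_state()['qpos'])
E
```

```text
port [ 652.7 -144.8  133.2] [0.5 0.5]
knobtop [ 489.4 -137.5   63.8] [0.7 0.7]
green [639.1 154.6 180.5] [0.7 0.7]
big [517.7 179.5 227.2] [1. 1.]
blue [648.3 218.3 182. ]
orange [657.7 282.9 182. ]
green [639.2 153.9 182. ]
bar [ 504.9 -151.5   62. ] [ 472.8 -127.9   62. ] -36.3235451607324
[[ 735.5  -74.3   18. ]
 [ 456.5  -53.5   18. ]
 [ 445.7 -218.7   18. ]]
port-z [ 652.  -144.7  138. ] [-1.27881777  0.629127    0.03847749  1.51808383 -0.02700742  0.99631542
 -0.02001749]
```

Request:
send_rows(series=[{"z": -3.3, "rz": 5.2}, {"z": -3.3, "rz": 5.2}, {"z": -3.3, "rz": 5.1}, {"x": -1.35, "y": -0.94}, {"x": -2.7, "y": -1.88}, {"x": -2.7, "y": -1.88}, {"x": -2.7, "y": -1.88}, {"x": -2.7, "y": -1.88}, {"x": -2.7, "y": -1.88}, {"x": -2.7, "y": -1.88}, {"x": -2.7, "y": -1.88}, {"x": -2.7, "y": -1.88}])

```text
schema error: expected keys x, y, z, rx, ry, rz, gripper
```

Request:
send_rows(series=[{"x": -2.7, "y": -1.88}, {"x": -2.7, "y": -1.88}, {"x": -2.7, "y": -1.88}, {"x": -2.7, "y": -1.88}, {"x": -2.7, "y": -1.88}, {"x": -2.7, "y": -1.88}, {"x": -2.7, "y": -1.88}, {"x": -2.7, "y": -1.88}, {"x": -2.7, "y": -1.88}, {"x": -2.7, "y": -1.88}, {"x": -2.7, "y": -1.88}, {"x": -2.7, "y": -1.88}])

```text
schema error: expected keys x, y, z, rx, ry, rz, gripper
```

Request:
send_rows(series=[{"x": 0, "y": 0, "z": -3.3, "rx": 0, "ry": 0, "rz": 5.2, "gripper": 0}, {"x": 0, "y": 0, "z": -3.3, "rx": 0, "ry": 0, "rz": 5.2, "gripper": 0}, {"x": 0, "y": 0, "z": -3.3, "rx": 0, "ry": 0, "rz": 5.1, "gripper": 0}, {"x": -2.7, "y": -1.88, "z": 0, "rx": 0, "ry": 0, "rz": 0, "gripper": 0}, {"x": -2.7, "y": -1.88, "z": 0, "rx": 0, "ry": 0, "rz": 0, "gripper": 0}, {"x": -2.7, "y": -1.88, "z": 0, "rx": 0, "ry": 0, "rz": 0, "gripper": 0}, {"x": -2.7, "y": -1.88, "z": 0, "rx": 0, "ry": 0, "rz": 0, "gripper": 0}, {"x": -2.7, "y": -1.88, "z": 0, "rx": 0, "ry": 0, "rz": 0, "gripper": 0}, {"x": -2.7, "y": -1.88, "z": 0, "rx": 0, "ry": 0, "rz": 0, "gripper": 0}, {"x": -2.7, "y": -1.88, "z": 0, "rx": 0, "ry": 0, "rz": 0, "gripper": 0}, {"x": -2.7, "y": -1.88, "z": 0, "rx": 0, "ry": 0, "rz": 0, "gripper": 0}, {"x": -2.7, "y": -1.88, "z": 0, "rx": 0, "ry": 0, "rz": 0, "gripper": 0}])

```text
t: 1.15
ee_pos: [324.9, 327.4, 329.4]
tcp_rot: [-0.971, -2.988, 0.0]
ft_force: [1.3, -0.5, 0.7]
gripper_width: 94.2
grasp_force: 0.0
```

```bash
cat >> h.py <<'E'
def st():
    s=read_state();M=R.from_rotvec(s['tcp_rot']).as_matrix()
    print('t',round(s['t'],2),'p',np.round(s['ee_pos'],1),'yang',round(np.degrees(np.arctan2(M[1,1],M[0,1])),2),'z',M[:,2].round(4),'q',np.round(s['qpos'],2),'F',np.round(s['ft_force'],1),'w',round(s['gripper_width'],1),'gf',np.round(s['grasp_force'],1))
    return s,M
def rel(target):
    s,M=st();d=M.T@(np.array(target)-s['ee_pos'])/10;print('shift cm',d.round(2));return d
E
python3 -c "
from h import *
rel([489,-138,330])"
```

```text
t 1.15 p [324.9 327.4 329.4] yang 54.01 z [-2.e-04 -1.e-04 -1.e+00] q [-1.    0.24  0.19  1.88 -0.05  1.02  0.15] F [ 1.3 -0.5  0.7] w 94.2 gf 0.0
shift cm [-40.63 -28.01  -0.06]
```

Request:
send_rows(series=[{"x": -2.9, "y": -2, "z": 0, "rx": 0, "ry": 0, "rz": 0, "gripper": 0}, {"x": -2.9, "y": -2, "z": 0, "rx": 0, "ry": 0, "rz": 0, "gripper": 0}, {"x": -2.9, "y": -2, "z": 0, "rx": 0, "ry": 0, "rz": 0, "gripper": 0}, {"x": -2.9, "y": -2, "z": 0, "rx": 0, "ry": 0, "rz": 0, "gripper": 0}, {"x": -2.9, "y": -2, "z": 0, "rx": 0, "ry": 0, "rz": 0, "gripper": 0}, {"x": -2.9, "y": -2, "z": 0, "rx": 0, "ry": 0, "rz": 0, "gripper": 0}, {"x": -2.9, "y": -2, "z": 0, "rx": 0, "ry": 0, "rz": 0, "gripper": 0}, {"x": -2.9, "y": -2, "z": 0, "rx": 0, "ry": 0, "rz": 0, "gripper": 0}, {"x": -2.9, "y": -2, "z": 0, "rx": 0, "ry": 0, "rz": 0, "gripper": 0}, {"x": -2.9, "y": -2, "z": 0, "rx": 0, "ry": 0, "rz": 0, "gripper": 0}, {"x": -2.9, "y": -2, "z": 0, "rx": 0, "ry": 0, "rz": 0, "gripper": 0}, {"x": -2.9, "y": -2, "z": 0, "rx": 0, "ry": 0, "rz": 0, "gripper": 0}])

```text
t: 2.15
ee_pos: [465.3, -71.2, 329.4]
tcp_rot: [-0.971, -2.988, -0.0]
ft_force: [0.5, 0.5, -0.3]
gripper_width: 93.8
grasp_force: 0.0
```

Request:
send_rows(series=[{"x": -2.9, "y": -2, "z": 0, "rx": 0, "ry": 0, "rz": 0, "gripper": 0}, {"x": -2.9, "y": -2, "z": 0, "rx": 0, "ry": 0, "rz": 0, "gripper": 0}, {"x": 0, "y": 0, "z": 0, "rx": 0, "ry": 0, "rz": 0, "gripper": 0}, {"x": 0, "y": 0, "z": 0, "rx": 0, "ry": 0, "rz": 0, "gripper": 0}])

```text
t: 2.48
ee_pos: [488.4, -138.0, 329.0]
tcp_rot: [-0.977, -2.985, 0.001]
ft_force: [-0.3, 0.9, -0.3]
gripper_width: 94.1
grasp_force: 0.0
```

```bash
python3 -c "
from h import *
rel([489,-138,330])
im,s=snap('wrist','w1')
print(proj(cam('wrist',s),[[489,-138,62],[652,-145,138]]).round(0),s['ee_pos'],s['tcp_rot'])"
```

```text
t 2.48 p [ 488.4 -138.   329. ] yang 53.75 z [-9.e-04 -6.e-04 -1.e+00] q [-0.12  0.34  0.47  1.78 -0.17  1.06  1.35] F [-0.3  0.9 -0.3] w 94.1 gf 0.0
shift cm [-0.05  0.04 -0.1 ]
[[316. 210.]
 [400. 345.]] [ 488.36734708 -137.98436588  329.04339642] [-9.77147574e-01 -2.98509433e+00  1.39136184e-03]
```

View pics/w1.png

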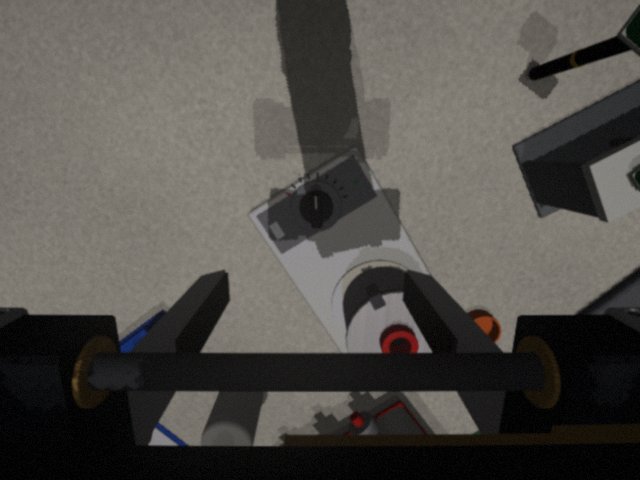

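The wrist picture shows the knob at (316,208) with its white line vertical, so the jaws are aligned. The port is at (399,340), 5 px from prediction. Lowering now.

Request:
send_rows(series=[{"x": 0, "y": 0, "z": 3, "rx": 0, "ry": 0, "rz": 0, "gripper": 0}, {"x": 0, "y": 0, "z": 3, "rx": 0, "ry": 0, "rz": 0, "gripper": 0}, {"x": 0, "y": 0, "z": 3, "rx": 0, "ry": 0, "rz": 0, "gripper": 0}, {"x": 0, "y": 0, "z": 3, "rx": 0, "ry": 0, "rz": 0, "gripper": 0}, {"x": 0, "y": 0, "z": 3, "rx": 0, "ry": 0, "rz": 0, "gripper": 0.3}, {"x": 0, "y": 0, "z": 3, "rx": 0, "ry": 0, "rz": 0, "gripper": 0.3}, {"x": 0, "y": 0, "z": 3, "rx": 0, "ry": 0, "rz": 0, "gripper": 0.3}, {"x": 0, "y": 0, "z": 3, "rx": 0, "ry": 0, "rz": 0, "gripper": 0.3}, {"x": 0, "y": 0, "z": 1.5, "rx": 0, "ry": 0, "rz": 0, "gripper": 0.3}, {"x": 0, "y": 0, "z": 1, "rx": 0, "ry": 0, "rz": 0, "gripper": 0.3}, {"x": 0, "y": 0, "z": 0, "rx": 0, "ry": 0, "rz": 0, "gripper": 0.5}, {"x": 0, "y": 0, "z": 0, "rx": 0, "ry": 0, "rz": 0, "gripper": 1}])

```text
t: 3.53
ee_pos: [488.8, -135.1, 64.8]
tcp_rot: [-0.969, -2.988, -0.001]
ft_force: [0.8, -1.1, 0.0]
gripper_width: 55.6
grasp_force: 0.0
```

Request:
send_rows(series=[{"x": 0, "y": 0, "z": 0, "rx": 0, "ry": 0, "rz": 0, "gripper": 1}, {"x": 0, "y": 0, "z": 0, "rx": 0, "ry": 0, "rz": 0, "gripper": 1}, {"x": 0, "y": 0, "z": 0, "rx": 0, "ry": 0, "rz": 0, "gripper": 1}, {"x": 0, "y": 0, "z": 0, "rx": 0, "ry": 0, "rz": 0, "gripper": 1}, {"x": 0, "y": 0, "z": 0, "rx": 0, "ry": 0, "rz": 0, "gripper": 1}, {"x": 0, "y": 0, "z": 0, "rx": 0, "ry": 0, "rz": 0, "gripper": 1}])

```text
t: 4.03
ee_pos: [488.0, -136.8, 64.8]
tcp_rot: [-0.971, -2.987, 0.002]
ft_force: [-5.6, -5.9, 7.1]
gripper_width: 15.8
grasp_force: 4.5
```

```bash
python3 -c "
from h import *
s,M=st();print(s['torque'])"
```

```text
t 4.03 p [ 488.  -136.8   64.8] yang 53.99 z [-6.e-04 -9.e-04 -1.e+00] q [ 0.05  0.71  0.25  2.05 -0.4   0.43  1.56] F [-5.6 -5.9  7.1] w 15.8 gf 4.5
[-1.71584224  1.47542775  0.00985382]
```

Request:
send_rows(series=[{"x": 0, "y": 0, "z": 0, "rx": 0, "ry": 0, "rz": 0, "gripper": 1}, {"x": 0, "y": 0, "z": 0, "rx": 0, "ry": 0, "rz": 0, "gripper": 1}, {"x": 0, "y": 0, "z": 0, "rx": 0, "ry": 0, "rz": -5, "gripper": 1}, {"x": 0, "y": 0, "z": 0, "rx": 0, "ry": 0, "rz": -5, "gripper": 1}, {"x": 0, "y": 0, "z": 0, "rx": 0, "ry": 0, "rz": -5, "gripper": 1}, {"x": 0, "y": 0, "z": 0, "rx": 0, "ry": 0, "rz": -5, "gripper": 1}, {"x": 0, "y": 0, "z": 0, "rx": 0, "ry": 0, "rz": -5, "gripper": 1}, {"x": 0, "y": 0, "z": 0, "rx": 0, "ry": 0, "rz": -5, "gripper": 1}, {"x": 0, "y": 0, "z": 0, "rx": 0, "ry": 0, "rz": -5, "gripper": 1}, {"x": 0, "y": 0, "z": 0, "rx": 0, "ry": 0, "rz": -5, "gripper": 1}, {"x": 0, "y": 0, "z": 0, "rx": 0, "ry": 0, "rz": 0, "gripper": 1}])

```text
t: 4.95
ee_pos: [487.2, -138.5, 64.8]
tcp_rot: [0.111, -3.138, 0.003]
ft_force: [-2.9, -5.1, 5.0]
gripper_width: 14.0
grasp_force: 30.0
```

```bash
python3 -c "
from h import *
s,M=st();print(s['torque'])"
```

```text
t 4.95 p [ 487.2 -138.5   64.8] yang 94.06 z [-0.0017 -0.002  -1.    ] q [ 0.16  0.69  0.09  2.05 -0.13  0.4   1.99] F [-2.9 -5.1  5. ] w 14.0 gf 30.0
[-1.27828354  0.90974597  0.01485273]
```

Request:
send_rows(series=[{"x": 0, "y": 0, "z": 0, "rx": 0, "ry": 0, "rz": -5, "gripper": 1}, {"x": 0, "y": 0, "z": 0, "rx": 0, "ry": 0, "rz": -5, "gripper": 1}, {"x": 0, "y": 0, "z": 0, "rx": 0, "ry": 0, "rz": -5, "gripper": 1}, {"x": 0, "y": 0, "z": 0, "rx": 0, "ry": 0, "rz": -5, "gripper": 1}, {"x": 0, "y": 0, "z": 0, "rx": 0, "ry": 0, "rz": 0, "gripper": 1}])

```text
t: 5.37
ee_pos: [487.3, -138.9, 64.8]
tcp_rot: [0.654, -3.071, 0.003]
ft_force: [-4.1, -6.7, 4.4]
gripper_width: 13.5
grasp_force: 30.0
```

```bash
python3 -c "
from h import *
s,M=st();print(s['torque'])"
```

```text
t 5.37 p [ 487.3 -138.9   64.8] yang 114.05 z [-0.0016 -0.0025 -1.    ] q [0.22 0.69 0.   2.05 0.   0.4  2.21] F [-4.1 -6.7  4.4] w 13.5 gf 30.0
[-1.43291509  0.78052686  0.02344155]
```

Request:
send_rows(series=[{"x": 0, "y": 0, "z": 0, "rx": 0, "ry": 0, "rz": -3, "gripper": 1}, {"x": 0, "y": 0, "z": 0, "rx": 0, "ry": 0, "rz": -3, "gripper": 1}, {"x": 0, "y": 0, "z": 0, "rx": 0, "ry": 0, "rz": 0, "gripper": 1}])

```text
t: 5.62
ee_pos: [487.4, -139.0, 64.8]
tcp_rot: [0.811, -3.033, 0.004]
ft_force: [-3.4, -6.0, 5.5]
gripper_width: 14.1
grasp_force: 30.0
```

```bash
python3 -c "
from h import *
s,M=st();print(s['torque'])"
```

```text
t 5.62 p [ 487.4 -139.    64.8] yang 119.95 z [-0.0016 -0.0028 -1.    ] q [ 0.23  0.69 -0.02  2.05  0.04  0.41  2.27] F [-3.4 -6.   5.5] w 14.1 gf 30.0
[-1.45136642  0.67360676 -0.01482137]
```

Request:
send_rows(series=[{"x": 0, "y": 0, "z": 0, "rx": 0, "ry": 0, "rz": -3, "gripper": 1}, {"x": 0, "y": 0, "z": 0, "rx": 0, "ry": 0, "rz": 0, "gripper": 1}])

```text
t: 5.78
ee_pos: [487.3, -139.0, 64.8]
tcp_rot: [0.886, -3.012, 0.003]
ft_force: [-3.2, -6.2, 4.9]
gripper_width: 14.2
grasp_force: 31.0
```

```bash
python3 -c "
from h import *
s,M=st();print(s['torque'])"
```

```text
t 5.78 p [ 487.3 -139.    64.8] yang 122.79 z [-0.0017 -0.0025 -1.    ] q [ 0.24  0.69 -0.03  2.05  0.06  0.41  2.3 ] F [-3.2 -6.2  4.9] w 14.2 gf 31.0
[-1.34169358  0.76699082 -0.65113296]
```

Request:
send_rows(series=[{"x": 0, "y": 0, "z": 0, "rx": 0, "ry": 0, "rz": -3, "gripper": 1}, {"x": 0, "y": 0, "z": 0, "rx": 0, "ry": 0, "rz": 0, "gripper": 1}])

```text
t: 5.95
ee_pos: [487.5, -138.9, 64.8]
tcp_rot: [0.964, -2.988, 0.003]
ft_force: [-2.9, -5.4, 3.9]
gripper_width: 14.8
grasp_force: 32.3
```

```bash
python3 -c "
from h import *
s,M=st();print(s['torque'])"
```

```text
t 5.95 p [ 487.5 -138.9   64.8] yang 125.76 z [-0.0013 -0.0023 -1.    ] q [ 0.25  0.69 -0.05  2.05  0.08  0.41  2.34] F [-2.9 -5.4  3.9] w 14.8 gf 32.3
[-1.22815158  0.66887531 -0.74832435]
```

Request:
send_rows(series=[{"x": 0, "y": 0, "z": 0, "rx": 0, "ry": 0, "rz": 0, "gripper": 0.2}, {"x": 0, "y": 0, "z": 0, "rx": 0, "ry": 0, "rz": 0, "gripper": 0.2}, {"x": 0, "y": 0, "z": 0, "rx": 0, "ry": 0, "rz": 0, "gripper": 0.2}, {"x": 0, "y": 0, "z": 0, "rx": 0, "ry": 0, "rz": 0, "gripper": 0.2}, {"x": 0, "y": 0, "z": 0, "rx": 0, "ry": 0, "rz": 0, "gripper": 0.2}, {"x": 0, "y": 0, "z": -2, "rx": 0, "ry": 0, "rz": 0, "gripper": 0.2}, {"x": 0, "y": 0, "z": -3, "rx": 0, "ry": 0, "rz": 0, "gripper": 0.2}, {"x": 0, "y": 0, "z": -3, "rx": 0, "ry": 0, "rz": 0, "gripper": 0.2}, {"x": 0, "y": 0, "z": -3, "rx": 0, "ry": 0, "rz": 7, "gripper": 0.2}, {"x": 0, "y": 0, "z": -3, "rx": 0, "ry": 0, "rz": 7, "gripper": 0.2}, {"x": 0, "y": 0, "z": -3, "rx": 0, "ry": 0, "rz": 7, "gripper": 0.2}, {"x": 0, "y": 0, "z": -3, "rx": 0, "ry": 0, "rz": 7, "gripper": 0.2}])

```text
t: 6.95
ee_pos: [488.3, -135.5, 266.0]
tcp_rot: [-0.211, 3.134, 0.001]
ft_force: [0.8, 0.1, 0.1]
gripper_width: 75.5
grasp_force: 0.0
```

Request:
send_rows(series=[{"x": 0, "y": 0, "z": -3, "rx": 0, "ry": 0, "rz": 7, "gripper": 0.2}, {"x": 0, "y": 0, "z": -3, "rx": 0, "ry": 0, "rz": 7, "gripper": 0.2}, {"x": 0, "y": 0, "z": -1, "rx": 0, "ry": 0, "rz": 7, "gripper": 0.2}, {"x": 0, "y": 0, "z": 0, "rx": 0, "ry": 0, "rz": 7, "gripper": 0.2}, {"x": 0, "y": 0, "z": 0, "rx": 0, "ry": 0, "rz": 7, "gripper": 0.2}, {"x": 0, "y": 0, "z": 0, "rx": 0, "ry": 0, "rz": 7, "gripper": 0.2}, {"x": 0, "y": 0, "z": 0, "rx": 0, "ry": 0, "rz": 7, "gripper": 0.2}, {"x": 0, "y": 0, "z": 0, "rx": 0, "ry": 0, "rz": 7, "gripper": 0.2}, {"x": 0, "y": 0, "z": 0, "rx": 0, "ry": 0, "rz": 7, "gripper": 0.2}, {"x": 0, "y": 0, "z": 0, "rx": 0, "ry": 0, "rz": 7, "gripper": 0.2}, {"x": 0, "y": 0, "z": 0, "rx": 0, "ry": 0, "rz": 7, "gripper": 0.2}, {"x": 0, "y": 0, "z": 0, "rx": 0, "ry": 0, "rz": 7, "gripper": 0.2}])

```text
t: 7.95
ee_pos: [488.5, -135.5, 334.3]
tcp_rot: [-1.94, -2.47, -0.0]
ft_force: [-0.1, -1.5, 0.6]
gripper_width: 75.2
grasp_force: 0.0
```

```bash
python3 -c "
from h import *
rel([639,154,330])
im,s=snap('top','t1')
a=cv2.resize(im[255:315,340:420],(640,480),interpolation=cv2.INTER_CUBIC);cv2.imwrite('pics/k1.png',a)"
```

```text
t 7.95 p [ 488.5 -135.5  334.3] yang 13.7 z [-4.e-04  4.e-04 -1.e+00] q [-0.09  0.33  0.41  1.77 -0.15  1.07  0.62] F [-0.1 -1.5  0.6] w 75.2 gf 0.0
shift cm [24.56 21.48  0.44]
```

View pics/k1.png

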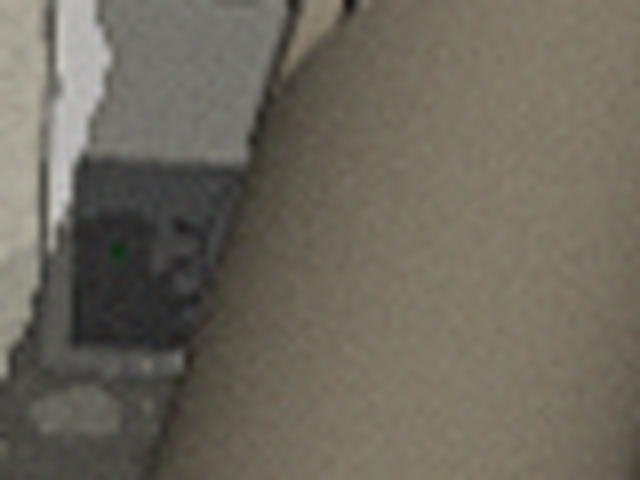

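The arm hides the knob in this view, so I check it in a wrist picture taken here, and look at the rack after moving over it.

```bash
python3 -c "
from h import *
im,s=snap('wrist','w2')
print(proj(cam('wrist',s),[[488,-138,62],[652,-145,138]]).round(0))"
```

```text
[[314. 211.]
 [465. 266.]]
```

Request:
send_rows(series=[{"x": 2.45, "y": 2.15, "z": 0, "rx": 0, "ry": 0, "rz": 0, "gripper": 0.2}, {"x": 2.45, "y": 2.15, "z": 0, "rx": 0, "ry": 0, "rz": 0, "gripper": 0.2}, {"x": 2.45, "y": 2.15, "z": 0, "rx": 0, "ry": 0, "rz": 0, "gripper": 0.2}, {"x": 2.45, "y": 2.15, "z": 0, "rx": 0, "ry": 0, "rz": 0, "gripper": 0.2}, {"x": 2.45, "y": 2.15, "z": 0, "rx": 0, "ry": 0, "rz": 0, "gripper": 0.2}, {"x": 2.45, "y": 2.15, "z": 0, "rx": 0, "ry": 0, "rz": 0, "gripper": 0.2}, {"x": 2.45, "y": 2.15, "z": 0, "rx": 0, "ry": 0, "rz": 0, "gripper": 0.2}, {"x": 2.45, "y": 2.15, "z": 0, "rx": 0, "ry": 0, "rz": 0, "gripper": 0.2}, {"x": 2.45, "y": 2.15, "z": 0, "rx": 0, "ry": 0, "rz": 0, "gripper": 0.2}, {"x": 2.45, "y": 2.15, "z": 0, "rx": 0, "ry": 0, "rz": 0, "gripper": 0.2}, {"x": 0, "y": 0, "z": 0, "rx": 0, "ry": 0, "rz": 0, "gripper": 0.2}, {"x": 0, "y": 0, "z": 0, "rx": 0, "ry": 0, "rz": 0, "gripper": 0.2}])

```text
t: 9.05
ee_pos: [637.8, 156.3, 333.2]
tcp_rot: [-1.924, -2.482, 0.001]
ft_force: [0.2, -0.5, 0.7]
gripper_width: 75.3
grasp_force: 0.0
```

```bash
python3 -c "
from h import *
st()
im,s=snap('wrist','w3')
print(proj(cam('wrist',s),[[639,154,182],[648,218,182]]).round(0),s['ee_pos'].tolist() if hasattr(s['ee_pos'],'tolist') else s['ee_pos'],s['tcp_rot'])
w2=cv2.imread('pics/w2.png')
im[:150,:200]=cv2.resize(w2[170:245,260:360],(200,150))
cv2.imwrite('pics/w3b.png',im)"
```

```text
t 9.05 p [637.8 156.3 333.2] yang 14.42 z [-1.6e-03  3.0e-04 -1.0e+00] q [-0.47  0.58  0.34  1.36 -0.19  1.24  0.13] F [ 0.2 -0.5  0.7] w 75.3 gf 0.0
[[315. 234.]
 [344. 165.]] [637.783551628289, 156.26060023153204, 333.2177484896056] [-1.92416790e+00 -2.48150922e+00  1.21445718e-03]
```

View pics/w3b.png

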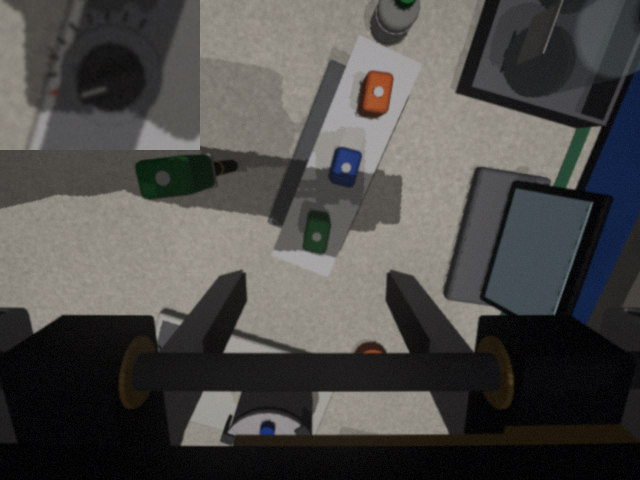

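```bash
python3 -c "
from h import *
im=cv2.imread('pics/w3.png')[195:270,270:370]
cv2.imwrite('pics/w3c.png',cv2.convertScaleAbs(cv2.resize(im,(800,600),interpolation=cv2.INTER_CUBIC),alpha=2))"
```

```text
(no output)
```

View pics/w3c.png

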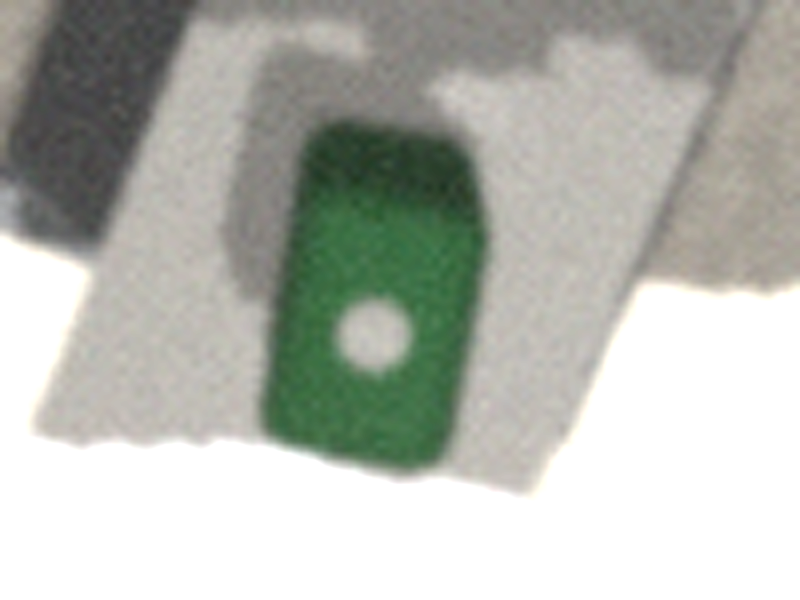

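The crop shows the green head in the rack with its white spot at w3 (316.8,236.9). Its long edges run from (307.1,221.9) to (303.1,248.1) and from (330.6,225) to (325.6,251.9).

```bash
python3 -c "
from h import *
s=dict(ee_pos=np.array([637.78,156.26,333.22]),tcp_rot=np.array([-1.92416790,-2.48150922,1.21445718e-03]))
c=cam('wrist',s)
P=[onz(c,(270+u/8,195+v/8),182) for u,v in [(374,335),(297,215),(265,425),(485,240),(445,455)]]
print(np.round(P,1))
for a,b in((1,2),(3,4)): d=P[a]-P[b];print(np.degrees(np.arctan2(d[1],d[0])))
x,r=tri([(c,(316.75,236.9)),(cam('top'),(257.5,220.5)),(cam('scene'),(351.4,270.6))]);print(x,r)
x,r=tri([(c,(316.75,236.9)),(cam('top'),(257.5,220.5))]);print(x,r)
w=cv2.imread('pics/w1.png')
print(onz(cam('wrist',dict(ee_pos=np.array([488.37,-137.98,329.04]),tcp_rot=np.array([-.9771,-2.98509,.00139]))),(399,339.5),138))
"
```

```text
[[640.8 152.1 182. ]
 [629.2 163.1 182. ]
 [631.6 139.  182. ]
 [649.9 165.5 182. ]
 [651.9 140.7 182. ]]
95.54260664166564
94.62403144666737
[639.65073818 153.79633957 181.52290407] [np.float64(2.1332651782643404), np.float64(0.4121195988417417), np.float64(1.7825525283498818)]
[639.61121163 153.19265853 184.61069917] [np.float64(1.1222285283155793), np.float64(1.122228528315608)]
[ 646.28214496 -140.78885926  138.        ]
```

Request:
send_rows(series=[{"x": 0, "y": 0, "z": 2, "rx": 0, "ry": 0, "rz": 4.7, "gripper": 0.2}, {"x": 0, "y": 0, "z": 2, "rx": 0, "ry": 0, "rz": 4.7, "gripper": 0.2}, {"x": 0, "y": 0, "z": 2, "rx": 0, "ry": 0, "rz": 0, "gripper": 0.3}, {"x": 0, "y": 0, "z": 0, "rx": 0, "ry": 0, "rz": 0, "gripper": 0.3}, {"x": 0, "y": 0, "z": 0, "rx": 0, "ry": 0, "rz": 0, "gripper": 0.3}])

```text
t: 9.52
ee_pos: [637.2, 152.2, 274.2]
tcp_rot: [-2.13, -2.308, 0.003]
ft_force: [-0.2, -0.6, 0.8]
gripper_width: 66.1
grasp_force: 0.0
```

```bash
python3 -c "
from h import *
rel([640.3,153,166])"
```

```text
t 9.52 p [637.2 152.2 274.2] yang 4.58 z [-1.9e-03 -9.0e-04 -1.0e+00] q [-0.49  0.62  0.37  1.45 -0.23  1.11  0.  ] F [-0.2 -0.6  0.8] w 66.1 gf 0.0
shift cm [ 0.07  0.33 10.82]
```

Request:
send_rows(series=[{"x": 0.07, "y": 0.3, "z": 2, "rx": 0, "ry": 0, "rz": 0, "gripper": 0.3}, {"x": 0, "y": 0, "z": 2.5, "rx": 0, "ry": 0, "rz": 0, "gripper": 0.3}, {"x": 0, "y": 0, "z": 2.3, "rx": 0, "ry": 0, "rz": 0, "gripper": 0.3}, {"x": 0, "y": 0, "z": 0, "rx": 0, "ry": 0, "rz": 0, "gripper": 0.3}, {"x": 0, "y": 0, "z": 0, "rx": 0, "ry": 0, "rz": 0, "gripper": 0.3}, {"x": 0, "y": 0, "z": 0, "rx": 0, "ry": 0, "rz": 0, "gripper": 0.3}])

```text
t: 10.02
ee_pos: [642.3, 154.3, 208.8]
tcp_rot: [2.129, 2.307, 0.004]
ft_force: [0.2, -0.0, 0.8]
gripper_width: 66.0
grasp_force: 0.0
```

```bash
python3 -c "
from h import *
rel([640.3,153,166]);st()"
```

```text
t 10.02 p [642.3 154.3 208.8] yang 4.59 z [ 3.4e-03  6.0e-04 -1.0e+00] q [-0.48  0.69  0.35  1.52 -0.26  0.98  0.02] F [ 0.2 -0.   0.8] w 66.0 gf 0.0
shift cm [-0.11 -0.23  4.28]
t 10.02 p [642.3 154.3 208.8] yang 4.59 z [ 3.4e-03  6.0e-04 -1.0e+00] q [-0.48  0.69  0.35  1.52 -0.26  0.98  0.02] F [ 0.2 -0.   0.8] w 66.0 gf 0.0
```

Request:
send_rows(series=[{"x": -0.1, "y": -0.2, "z": 2.2, "rx": 0, "ry": 0, "rz": 0, "gripper": 0.3}, {"x": 0, "y": 0, "z": 2, "rx": 0, "ry": 0, "rz": 0, "gripper": 0.3}, {"x": 0, "y": 0, "z": 0, "rx": 0, "ry": 0, "rz": 0, "gripper": 0.4}, {"x": 0, "y": 0, "z": 0, "rx": 0, "ry": 0, "rz": 0, "gripper": 0.5}, {"x": 0, "y": 0, "z": 0, "rx": 0, "ry": 0, "rz": 0, "gripper": 0.6}, {"x": 0, "y": 0, "z": 0, "rx": 0, "ry": 0, "rz": 0, "gripper": 0.65}])

```text
t: 10.52
ee_pos: [640.4, 153.6, 166.6]
tcp_rot: [2.129, 2.307, 0.005]
ft_force: [-0.2, 0.1, 0.5]
gripper_width: 42.6
grasp_force: 0.0
```

```bash
python3 -c "
from h import *
rel([640.3,153,166])"
```

```text
t 10.52 p [640.4 153.6 166.6] yang 4.6 z [ 3.4e-03  8.0e-04 -1.0e+00] q [-0.47  0.73  0.33  1.56 -0.28  0.89  0.04] F [-0.2  0.1  0.5] w 42.6 gf 0.0
shift cm [-0.06 -0.02  0.06]
```

Request:
send_rows(series=[{"x": 0, "y": 0, "z": 0, "rx": 0, "ry": 0, "rz": 0, "gripper": 0.7}, {"x": 0, "y": 0, "z": 0, "rx": 0, "ry": 0, "rz": 0, "gripper": 0.75}, {"x": 0, "y": 0, "z": 0, "rx": 0, "ry": 0, "rz": 0, "gripper": 0.8}, {"x": 0, "y": 0, "z": 0, "rx": 0, "ry": 0, "rz": 0, "gripper": 1}, {"x": 0, "y": 0, "z": 0, "rx": 0, "ry": 0, "rz": 0, "gripper": 1}, {"x": 0, "y": 0, "z": 0, "rx": 0, "ry": 0, "rz": 0, "gripper": 1}, {"x": 0, "y": 0, "z": 0, "rx": 0, "ry": 0, "rz": 0, "gripper": 1}])

```text
t: 11.1
ee_pos: [639.2, 153.6, 165.0]
tcp_rot: [2.13, 2.309, 0.001]
ft_force: [-1.4, -0.4, 5.3]
gripper_width: 22.1
grasp_force: 30.0
```

```bash
python3 -c "
from h import *
rel([640.3,153,166])"
```

```text
t 11.1 p [639.2 153.6 165. ] yang 4.6 z [ 6.e-04  3.e-04 -1.e+00] q [-0.47  0.73  0.33  1.57 -0.28  0.89  0.04] F [-1.4 -0.4  5.3] w 22.1 gf 30.0
shift cm [-0.06  0.1  -0.09]
```

Request:
send_rows(series=[{"x": 0, "y": 0, "z": -1, "rx": 0, "ry": 0, "rz": 0, "gripper": 1}, {"x": 0, "y": 0, "z": -1.5, "rx": 0, "ry": 0, "rz": 0, "gripper": 1}, {"x": 0, "y": 0, "z": -1.5, "rx": 0, "ry": 0, "rz": 0, "gripper": 1}, {"x": 0, "y": 0, "z": -1.5, "rx": 0, "ry": 0, "rz": 0, "gripper": 1}, {"x": 0, "y": 0, "z": -1.5, "rx": 0, "ry": 0, "rz": 0, "gripper": 1}, {"x": 0, "y": 0, "z": 0, "rx": 0, "ry": 0, "rz": 0, "gripper": 1}])

```text
t: 11.6
ee_pos: [640.4, 153.6, 237.5]
tcp_rot: [2.129, 2.307, 0.006]
ft_force: [1.0, -0.6, -1.9]
gripper_width: 21.8
grasp_force: 30.0
```

```bash
python3 -c "
from h import *
rel([639.2,153.6,355])"
```

```text
t 11.6 p [640.4 153.6 237.5] yang 4.59 z [ 0.0042  0.001  -1.    ] q [-0.48  0.66  0.36  1.49 -0.25  1.03  0.02] F [ 1.  -0.6 -1.9] w 21.8 gf 30.0
shift cm [  0.02  -0.07 -11.75]
```

Request:
send_rows(series=[{"x": 0, "y": -0.1, "z": -2, "rx": 0, "ry": 0, "rz": 0, "gripper": 1}, {"x": 0, "y": 0, "z": -2, "rx": 0, "ry": 0, "rz": 0, "gripper": 1}, {"x": 0, "y": 0, "z": -2, "rx": 0, "ry": 0, "rz": 0, "gripper": 1}, {"x": 0, "y": 0, "z": -2, "rx": 0, "ry": 0, "rz": 0, "gripper": 1}, {"x": 0, "y": 0, "z": -2, "rx": 0, "ry": 0, "rz": 0, "gripper": 1}, {"x": 0, "y": 0, "z": -2, "rx": 0, "ry": 0, "rz": 0, "gripper": 1}, {"x": 0, "y": 0, "z": 0, "rx": 0, "ry": 0, "rz": 0, "gripper": 1}])

```text
t: 12.18
ee_pos: [639.7, 153.5, 357.8]
tcp_rot: [2.128, 2.306, 0.008]
ft_force: [0.7, 0.2, -0.9]
gripper_width: 21.9
grasp_force: 30.0
```

```bash
python3 -c "
from h import *
rel([651,-144,355])"
```

```text
t 12.18 p [639.7 153.5 357.8] yang 4.6 z [ 0.006   0.0014 -1.    ] q [-0.49  0.56  0.39  1.32 -0.21  1.29 -0.02] F [ 0.7  0.2 -0.9] w 21.9 gf 30.0
shift cm [-29.74  -1.26   0.24]
```

Request:
send_rows(series=[{"x": -1.2, "y": -0.1, "z": 0, "rx": 0, "ry": 0, "rz": 0, "gripper": 1}, {"x": -2.4, "y": -0.1, "z": 0, "rx": 0, "ry": 0, "rz": 0, "gripper": 1}, {"x": -2.6, "y": -0.1, "z": 0, "rx": 0, "ry": 0, "rz": 0, "gripper": 1}, {"x": -2.6, "y": -0.1, "z": 0, "rx": 0, "ry": 0, "rz": 0, "gripper": 1}, {"x": -2.6, "y": -0.1, "z": 0, "rx": 0, "ry": 0, "rz": 0, "gripper": 1}, {"x": -2.6, "y": -0.1, "z": 0, "rx": 0, "ry": 0, "rz": 0, "gripper": 1}, {"x": -2.6, "y": -0.1, "z": 0, "rx": 0, "ry": 0, "rz": 0, "gripper": 1}, {"x": -2.6, "y": -0.1, "z": 0, "rx": 0, "ry": 0, "rz": 0, "gripper": 1}, {"x": -2.6, "y": -0.1, "z": 0, "rx": 0, "ry": 0, "rz": 0, "gripper": 1}, {"x": -2.6, "y": -0.1, "z": 0, "rx": 0, "ry": 0, "rz": 0, "gripper": 1}, {"x": -2.4, "y": -0.1, "z": 0, "rx": 0, "ry": 0, "rz": 0, "gripper": 1}, {"x": -1.2, "y": -0.1, "z": 0, "rx": 0, "ry": 0, "rz": 0, "gripper": 1}])

```text
t: 13.18
ee_pos: [646.5, -131.8, 352.1]
tcp_rot: [-2.135, -2.302, 0.007]
ft_force: [0.2, 0.9, -0.6]
gripper_width: 22.1
grasp_force: 30.0
```

Request:
send_rows(series=[{"x": -1, "y": 0, "z": 0, "rx": 0, "ry": 0, "rz": 0, "gripper": 1}, {"x": 0, "y": 0, "z": 0, "rx": 0, "ry": 0, "rz": 0, "gripper": 1}, {"x": 0, "y": 0, "z": 0, "rx": 0, "ry": 0, "rz": 0, "gripper": 1}, {"x": 0, "y": 0, "z": 0, "rx": 0, "ry": 0, "rz": 0, "gripper": 1}])

```text
t: 13.52
ee_pos: [649.5, -134.5, 354.0]
tcp_rot: [-2.127, -2.31, -0.001]
ft_force: [-0.5, -0.2, -0.9]
gripper_width: 21.6
grasp_force: 30.0
```

```bash
python3 -c "
from h import *
rel([651,-144,355])
for n in('top','scene','wrist'): im,s=snap(n,n+'5')
t=cv2.imread('pics/top5.png');c=cv2.imread('pics/scene5.png');w=cv2.imread('pics/wrist5.png')
print(proj(cam('wrist',s),[[651,-144,138],[651,-144,204],[651,-144,260]]).round(0),proj(cam('scene'),[[651,-144,138],[651,-144,204],[651,-144,269]]).round(0))
a=cv2.resize(c[110:230,210:310],(500,600),interpolation=cv2.INTER_CUBIC)
b=cv2.resize(w[180:480,170:470],(300,300));d=cv2.resize(t[170:250,340:420],(300,300))
cv2.imwrite('pics/m5.png',np.hstack([a,np.vstack([b,d])]))
print(s['ee_pos'],s['tcp_rot'])
"
```

```text
t 13.52 p [ 649.5 -134.5  354. ] yang 4.74 z [-5.0e-04  1.6e-03 -1.0e+00] q [-0.05  0.58  0.4   1.3  -0.23  1.3   0.43] F [-0.5 -0.2 -0.9] w 21.6 gf 30.0
shift cm [-0.96  0.07 -0.1 ]
[[315. 227.]
 [315. 243.]
 [315. 262.]] [[268. 197.]
 [265. 178.]
 [262. 157.]]
[ 649.57898728 -134.58847144  354.32001585] [-2.12693647e+00 -2.31100324e+00 -1.21682194e-03]
```

View pics/m5.png

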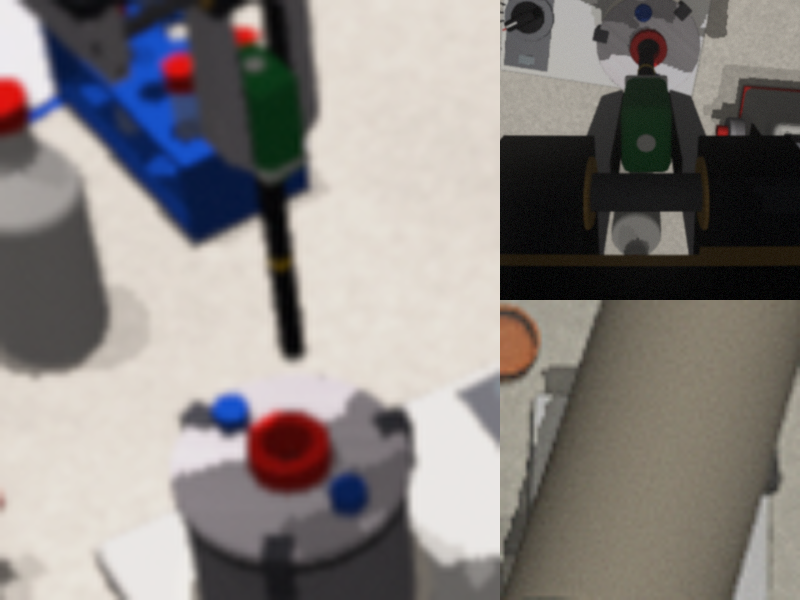

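The scene crop (left) shows the probe held upright, with its tip at scene (268.6,181) above the port at (267.6,198.4). The wrist crop shows the same. I'll segment the yellow ring and red collar in both views to get the offset between them.

```bash
cat >> h.py <<'E'
def seg(im,kind,box):
    x,y,w,h=box;c=im[y:y+h,x:x+w];H=cv2.cvtColor(c,cv2.COLOR_BGR2HSV)
    if kind=='red': m=((H[...,0]<8)|(H[...,0]>172))&(H[...,1]>150)&(H[...,2]>40)
    else: m=(H[...,0]>16)&(H[...,0]<36)&(H[...,1]>110)&(H[...,2]>40)
    n,l,s,ce=cv2.connectedComponentsWithStats(m.astype(np.uint8))
    k=1+np.argmax(s[1:,4]);p=np.argwhere(l==k)[:,::-1].astype(np.float32)+[x,y]
    return s[k].tolist(),ce[k]+[x,y],cv2.fitEllipse(cv2.convexHull(p.astype(np.float32))) if s[k,4]>30 else None
E
python3 -c "
from h import *
w=cv2.imread('pics/wrist5.png');s=cv2.imread('pics/scene5.png')
print(seg(w,'red',(290,190,60,60)));print(seg(w,'yel',(300,225,40,40)))
print(seg(s,'red',(250,185,40,30)));print(seg(s,'yel',(255,150,25,25)))
s0=cv2.imread('pics/scene0.png');t0=cv2.imread('pics/top0.png')
print(seg(s0,'red',(250,185,40,30)),seg(t0,'red',(365,200,35,35)))
g=cv2.cvtColor(w,cv2.COLOR_BGR2GRAY)
for r in range(212,262,4): print(r,g[r,300:338].tolist())
"
```

```text
([11, 20, 35, 36, 519], array([318.69942197, 225.07899807]), ((318.132568359375, 228.14356994628906), (34.76557159423828, 35.74587631225586), 158.67074584960938))
([10, 19, 13, 4, 23], array([316.        , 245.26086957]), None)
([10, 8, 16, 15, 202], array([267.26237624, 199.90594059]), ((267.0513916015625, 199.82666015625), (15.208194732666016, 16.743886947631836), 93.44551086425781))
([9, 11, 4, 3, 8], array([265.875, 162.25 ]), None)
([10, 8, 16, 14, 193], array([267.32124352, 199.49222798]), ((267.24664306640625, 199.44212341308594), (14.954178810119629, 16.33477783203125), 97.2661361694336)) ([8, 8, 16, 16, 132], array([380.57575758, 215.34090909]), ((380.8960876464844, 215.1699676513672), (15.591727256774902, 15.793529510498047), 34.58415985107422))
212 [98, 92, 85, 77, 74, 66, 60, 58, 45, 38, 38, 37, 38, 37, 37, 37, 40, 45, 42, 49, 43, 41, 39, 38, 39, 35, 39, 41, 57, 74, 93, 102, 106, 108, 103, 104, 106, 104]
216 [75, 71, 67, 58, 44, 40, 42, 42, 46, 49, 48, 49, 46, 47, 49, 50, 45, 47, 52, 44, 48, 48, 50, 48, 46, 48, 50, 47, 47, 46, 44, 44, 53, 76, 97, 102, 105, 105]
220 [64, 5
[... 1089 characters left out ...]
, 159, 150, 150, 141, 128]
248 [178, 177, 177, 179, 175, 178, 174, 159, 112, 59, 38, 29, 22, 25, 20, 21, 21, 22, 22, 20, 26, 33, 43, 73, 135, 164, 175, 176, 176, 180, 178, 177, 177, 178, 177, 179, 177, 180]
252 [176, 179, 177, 178, 178, 176, 165, 119, 57, 30, 17, 27, 23, 23, 21, 25, 22, 20, 27, 18, 18, 22, 24, 33, 60, 95, 132, 162, 167, 173, 176, 178, 178, 178, 177, 178, 179, 179]
256 [70, 71, 69, 70, 70, 72, 69, 58, 54, 52, 53, 53, 53, 45, 51, 49, 50, 50, 50, 51, 48, 47, 50, 53, 53, 50, 53, 50, 55, 60, 65, 70, 73, 72, 73, 79, 104, 148]
260 [36, 33, 32, 33, 33, 29, 31, 26, 30, 35, 34, 36, 30, 30, 28, 29, 32, 30, 26, 33, 30, 32, 32, 29, 32, 31, 33, 29, 34, 28, 29, 29, 33, 39, 48, 66, 83, 123]
```

```bash
python3 -c "
from h import *
s=dict(ee_pos=np.array([649.55,-134.55,354.2]),tcp_rot=np.array([-2.12693647e+00,-2.31100324e+00,-1.21682194e-03]))
w=cam('wrist',s);c=cam('scene');t=cam('top')
print('port sw',tri([(c,(267.6,198.5)),(w,(318.1,227.5))]))
print('port st',tri([(c,(267.6,198.5)),(t,(381.3,215.3))]))
for v in (243.5,245.3): print('ring sw',tri([(c,(265.8,162.6)),(w,(316.3,v))]))
print('port138',onz(w,(318.1,227.5),138),onz(c,(267.6,198.5),138),onz(t,(381.3,215.3),138))
print('ring266',onz(c,(265.8,162.6),266))
e=np.array(s['ee_pos'])
print('pred px scene ring,tip', proj(c,[e+[0,0,-33-55],e+[0,0,-33-120]]), proj(w,[e+[0,0,-33-55],e+[0,0,-33-120]]))
"
```

```text
port sw (array([ 653.60371554, -144.17016825,  135.45105456]), [np.float64(0.9237685912160017), np.float64(0.923768591215974)])
port st (array([ 653.11010019, -143.99290228,  135.29195788]), [np.float64(0.40621969264067315), np.float64(0.4062196926407182)])
ring sw (array([ 651.47485758, -129.43764476,  263.99947286]), [np.float64(0.7675454035571083), np.float64(0.7675454035571319)])
ring sw (array([ 651.26463262, -130.78471758,  262.87576154]), [np.float64(0.33041124863742677), np.float64(0.3304112486374375)])
port138 [ 654.28387755 -144.19000174  138.        ] [ 653.92638832 -141.50351303  138.        ] [ 652.80198685 -143.99915856  138.        ]
ring266 [ 652.94437896 -128.19444438  266.        ]
pred px scene ring,tip [[265.54249814 160.17186616]
 [268.3025359  180.97073806]] [[313.80643808 251.73890577]
 [314.17367558 231.47907431]]
```

```bash
python3 -c "
from h import *
rel([652.7,-144,310])"
```

```text
t 13.67 p [ 649.5 -134.9  354.4] yang 4.74 z [-0.e+00  8.e-04 -1.e+00] q [-0.05  0.58  0.4   1.3  -0.22  1.3   0.43] F [-0.4 -0.  -1.5] w 21.8 gf 30.0
shift cm [-0.94  0.24  4.44]
```

Request:
send_rows(series=[{"x": -0.5, "y": 0.1, "z": 0, "rx": 0, "ry": 0, "rz": 0, "gripper": 1}, {"x": -0.4, "y": 0.1, "z": 0.4, "rx": 0, "ry": 0, "rz": 0, "gripper": 1}, {"x": 0, "y": 0, "z": 1.5, "rx": 0, "ry": 0, "rz": 0, "gripper": 1}, {"x": 0, "y": 0, "z": 1.5, "rx": 0, "ry": 0, "rz": 0, "gripper": 1}, {"x": 0, "y": 0, "z": 0.5, "rx": 0, "ry": 0, "rz": 0, "gripper": 1}, {"x": 0, "y": 0, "z": 0, "rx": 0, "ry": 0, "rz": 0, "gripper": 1}, {"x": 0, "y": 0, "z": 0, "rx": 0, "ry": 0, "rz": 0, "gripper": 1}, {"x": 0, "y": 0, "z": 0, "rx": 0, "ry": 0, "rz": 0, "gripper": 1}, {"x": 0, "y": 0, "z": 0, "rx": 0, "ry": 0, "rz": 0, "gripper": 1}, {"x": 0, "y": 0, "z": 0, "rx": 0, "ry": 0, "rz": 0, "gripper": 1}])

```text
t: 14.5
ee_pos: [652.4, -145.6, 316.3]
tcp_rot: [2.13, 2.308, 0.001]
ft_force: [-0.1, 0.4, -2.0]
gripper_width: 22.0
grasp_force: 30.0
```

```bash
python3 -c "
from h import *
rel([652.7,-144,310])
w,s=snap('wrist','w6');c,_=snap('scene','s6')
print(seg(w,'red',(280,190,80,70)));print(seg(c,'red',(250,185,40,30)));print(seg(c,'yel',(255,160,25,30)))
e=np.array(s['ee_pos']);print(e)
print(proj(cam('scene'),[e+[0,0,-88],e+[0,0,-153],[652.7,-144,138]]),proj(cam('wrist',s),[e+[0,0,-88],e+[0,0,-153],[652.7,-144,138]]))
a=cv2.resize(c[130:220,230:305],(500,600),interpolation=cv2.INTER_CUBIC)
b=cv2.resize(w[195:275,280:360],(300,300),interpolation=cv2.INTER_CUBIC);b=cv2.convertScaleAbs(b,alpha=2.5)
d=cv2.resize(w[180:480,170:470],(300,300))
cv2.imwrite('pics/m6.png',np.hstack([a,np.vstack([b,d])]))
g=cv2.cvtColor(c,cv2.COLOR_BGR2GRAY)
for r in range(168,190,2): print(r,g[r,258:282].tolist())
g=cv2.cvtColor(w,cv2.COLOR_BGR2GRAY)
for r in range(236,262,4): print(r,g[r,300:332].tolist())
"
```

```text
t 14.5 p [ 652.4 -145.6  316.3] yang 4.6 z [ 1.4e-03 -3.0e-04 -1.0e+00] q [-0.04  0.61  0.39  1.35 -0.24  1.22  0.45] F [-0.1  0.4 -2. ] w 22.0 gf 30.0
shift cm [0.16 0.04 0.63]
([16, 15, 41, 39, 691], array([316.36034732, 222.19826339]), ((316.1259460449219, 224.98460388183594), (39.67009353637695, 40.27628707885742), 158.9171142578125))
([10, 8, 16, 15, 202], array([267.42574257, 199.87623762]), ((267.3240966796875, 199.8078155517578), (15.24153995513916, 16.570478439331055), 85.99298095703125))
([7, 11, 4, 3, 9], array([263.66666667, 172.11111111]), None)
[ 652.3704422  -145.60205276  316.27000579]
[[263.43300678 170.19803525]
 [266.2076006  189.93856884]
 [267.46966523 197.62382928]] [[313.64153249 251.56309588]
 [313.94650251 231.22796838]
 [314.50995926 223.74679335]]
168 [220, 211, 171, 84, 20, 7, 13, 74, 164, 213, 222, 222, 221, 220, 220, 222, 223, 224, 224, 225, 225, 221, 218, 219]
170 [219, 217, 197, 109, 28, 9, 10, 40, 122, 199, 217, 219, 221, 224, 225, 224, 223, 223, 225, 226, 224, 221, 220, 220]
172 [220, 217, 200, 133, 66, 42, 40, 56, 118, 198, 218, 219, 221, 223, 225, 
[... 1269 characters left out ...]
244 [100, 100, 100, 102, 99, 94, 81, 66, 43, 30, 23, 25, 38, 39, 41, 39, 42, 43, 42, 33, 32, 27, 25, 29, 47, 62, 79, 93, 97, 106, 106, 103]
248 [120, 110, 111, 112, 113, 112, 107, 94, 66, 48, 35, 27, 26, 22, 24, 22, 20, 19, 20, 20, 25, 28, 39, 54, 85, 103, 105, 102, 101, 101, 104, 101]
252 [181, 180, 180, 180, 181, 179, 169, 120, 57, 28, 17, 21, 21, 20, 18, 24, 18, 21, 19, 21, 22, 19, 19, 30, 68, 113, 149, 165, 167, 170, 164, 144]
256 [73, 72, 72, 71, 65, 73, 68, 56, 46, 52, 50, 51, 52, 48, 53, 52, 53, 52, 50, 51, 53, 50, 51, 52, 53, 45, 50, 52, 54, 63, 71, 72]
260 [31, 35, 34, 29, 31, 31, 36, 31, 32, 29, 31, 34, 28, 35, 27, 27, 32, 28, 28, 29, 31, 35, 32, 31, 30, 32, 34, 27, 31, 29, 30, 33]
```

Request:
send_rows(series=[{"x": 0.15, "y": 0.03, "z": 0, "rx": 0, "ry": 0, "rz": 0, "gripper": 1}, {"x": 0, "y": 0, "z": 0.5, "rx": 0, "ry": 0, "rz": 0, "gripper": 1}, {"x": 0, "y": 0, "z": 0.5, "rx": 0, "ry": 0, "rz": 0, "gripper": 1}, {"x": 0, "y": 0, "z": 0.5, "rx": 0, "ry": 0, "rz": 0, "gripper": 1}, {"x": 0, "y": 0, "z": 0, "rx": 0, "ry": 0, "rz": 0, "gripper": 1}, {"x": 0, "y": 0, "z": 0, "rx": 0, "ry": 0, "rz": 0, "gripper": 1}, {"x": 0, "y": 0, "z": 0, "rx": 0, "ry": 0, "rz": 0, "gripper": 1}, {"x": 0, "y": 0, "z": 0, "rx": 0, "ry": 0, "rz": 0, "gripper": 1}])

```text
t: 15.27
ee_pos: [652.3, -144.1, 300.6]
tcp_rot: [2.13, 2.308, 0.0]
ft_force: [0.3, 0.6, -1.5]
gripper_width: 21.8
grasp_force: 30.0
```

```bash
python3 -c "
from h import *
rel([652.7,-144,226.3])"
```

```text
t 15.27 p [ 652.3 -144.1  300.6] yang 4.59 z [ 3.e-04 -2.e-04 -1.e+00] q [-0.04  0.62  0.39  1.38 -0.24  1.19  0.45] F [ 0.3  0.6 -1.5] w 21.8 gf 30.0
shift cm [0.   0.04 7.43]
```

Centred to within 0.5 mm. I'm descending in small rows, with a check halfway.

Request:
send_rows(series=[{"x": 0, "y": 0.04, "z": 0.5, "rx": 0, "ry": 0, "rz": 0, "gripper": 1}, {"x": 0, "y": 0, "z": 0.5, "rx": 0, "ry": 0, "rz": 0, "gripper": 1}, {"x": 0, "y": 0, "z": 0.5, "rx": 0, "ry": 0, "rz": 0, "gripper": 1}, {"x": 0, "y": 0, "z": 0.5, "rx": 0, "ry": 0, "rz": 0, "gripper": 1}, {"x": 0, "y": 0, "z": 0.5, "rx": 0, "ry": 0, "rz": 0, "gripper": 1}, {"x": 0, "y": 0, "z": 0.5, "rx": 0, "ry": 0, "rz": 0, "gripper": 1}, {"x": 0, "y": 0, "z": 0, "rx": 0, "ry": 0, "rz": 0, "gripper": 1}, {"x": 0, "y": 0, "z": 0, "rx": 0, "ry": 0, "rz": 0, "gripper": 1}, {"x": 0, "y": 0, "z": 0, "rx": 0, "ry": 0, "rz": 0, "gripper": 1}])

```text
t: 16.02
ee_pos: [652.7, -144.0, 270.6]
tcp_rot: [2.13, 2.309, 0.0]
ft_force: [-0.0, 0.5, -0.2]
gripper_width: 21.7
grasp_force: 30.0
```

```bash
python3 -c "
from h import *
rel([652.7,-144,226.3])"
```

```text
t 16.02 p [ 652.7 -144.   270.6] yang 4.59 z [ 2.e-04 -1.e-04 -1.e+00] q [-0.04  0.65  0.38  1.42 -0.25  1.13  0.46] F [-0.   0.5 -0.2] w 21.7 gf 30.0
shift cm [-0.   -0.    4.43]
```

Request:
send_rows(series=[{"x": 0, "y": 0, "z": 0.5, "rx": 0, "ry": 0, "rz": 0, "gripper": 1}, {"x": 0, "y": 0, "z": 0.5, "rx": 0, "ry": 0, "rz": 0, "gripper": 1}, {"x": 0, "y": 0, "z": 0.5, "rx": 0, "ry": 0, "rz": 0, "gripper": 1}, {"x": 0, "y": 0, "z": 0.5, "rx": 0, "ry": 0, "rz": 0, "gripper": 1}, {"x": 0, "y": 0, "z": 0.5, "rx": 0, "ry": 0, "rz": 0, "gripper": 1}, {"x": 0, "y": 0, "z": 0.5, "rx": 0, "ry": 0, "rz": 0, "gripper": 1}, {"x": 0, "y": 0, "z": 0.5, "rx": 0, "ry": 0, "rz": 0, "gripper": 1}, {"x": 0, "y": 0, "z": 0.5, "rx": 0, "ry": 0, "rz": 0, "gripper": 1}, {"x": 0, "y": 0, "z": 0.2, "rx": 0, "ry": 0, "rz": 0, "gripper": 1}, {"x": 0, "y": 0, "z": 0, "rx": 0, "ry": 0, "rz": 0, "gripper": 1}, {"x": 0, "y": 0, "z": 0, "rx": 0, "ry": 0, "rz": 0, "gripper": 1}, {"x": 0, "y": 0, "z": 0, "rx": 0, "ry": 0, "rz": 0, "gripper": 1}])

```text
t: 17.02
ee_pos: [652.8, -144.0, 228.7]
tcp_rot: [2.13, 2.308, 0.0]
ft_force: [-0.3, 0.4, 0.0]
gripper_width: 21.8
grasp_force: 30.0
```

```bash
python3 -c "
from h import *
rel([652.7,-144,226.3])
w,s=snap('wrist','w7');c,_=snap('scene','s7')
e=np.array(s['ee_pos'])
print(seg(c,'red',(250,185,40,30)),seg(c,'yel',(255,175,25,30)));
f=e+[0,0,-88]+np.array([.58,.81,0])*6
print(proj(cam('scene'),[e+[0,0,-88],f,[652.7,-144,138]]),'w',proj(cam('wrist',s),[e+[0,0,-88],[652.7,-144,138]]))
a=cv2.resize(c[165:215,243:293],(500,500),interpolation=cv2.INTER_CUBIC);a=cv2.copyMakeBorder(a,0,100,0,0,0)
b=cv2.resize(w[190:270,280:360],(300,300),interpolation=cv2.INTER_CUBIC);b=cv2.convertScaleAbs(b,alpha=2.5)
d=cv2.resize(w[180:480,170:470],(300,300))
cv2.imwrite('pics/m7.png',np.hstack([a,np.vstack([b,d])]))
"
```

```text
t 17.02 p [ 652.8 -144.   228.7] yang 4.6 z [ 5.e-04 -1.e-04 -1.e+00] q [-0.03  0.68  0.37  1.47 -0.27  1.04  0.48] F [-0.3  0.4  0. ] w 21.8 gf 30.0
shift cm [ 0.   -0.01  0.24]
([10, 8, 16, 15, 160], array([267.4  , 200.775]), ((267.23046875, 199.96031188964844), (15.021744728088379, 16.448209762573242), 81.0628433227539)) ([11, 23, 4, 3, 10], array([267.4, 199. ]), None)
[[267.33911405 196.86876451]
 [267.20047104 198.78746078]
 [267.46966523 197.62382928]] w [[313.74393464 251.59032314]
 [313.67006534 250.53113096]]
```

View pics/m7.png

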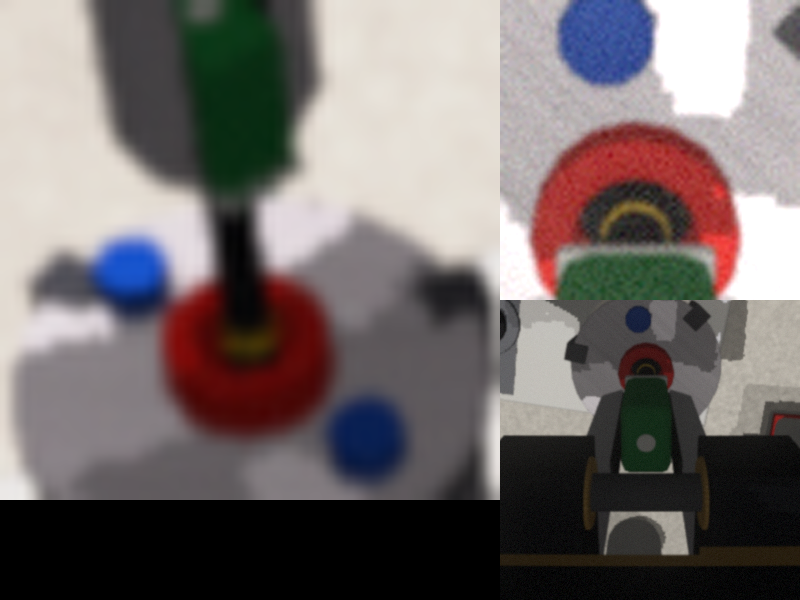

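Request:
send_rows(series=[{"x": 0, "y": -0.01, "z": 0.13, "rx": 0, "ry": 0, "rz": 0, "gripper": 1}, {"x": 0, "y": 0, "z": 0.12, "rx": 0, "ry": 0, "rz": 0, "gripper": 1}, {"x": 0, "y": 0, "z": 0, "rx": 0, "ry": 0, "rz": 0, "gripper": 1}, {"x": 0, "y": 0, "z": 0, "rx": 0, "ry": 0, "rz": 0, "gripper": 1}, {"x": 0, "y": 0, "z": 0, "rx": 0, "ry": 0, "rz": 0, "gripper": 1}, {"x": 0, "y": 0, "z": 0, "rx": 0, "ry": 0, "rz": 0, "gripper": 1}, {"x": 0, "y": 0, "z": 0, "rx": 0, "ry": 0, "rz": 0, "gripper": 1}])

```text
t: 17.7
ee_pos: [652.5, -143.9, 226.0]
tcp_rot: [2.13, 2.309, 0.0]
ft_force: [-1.0, 1.2, -0.7]
gripper_width: 22.0
grasp_force: 30.0
```

```bash
python3 -c "
from h import *
rel([652.7,-144,226.3])
c,_=snap('scene','s8');c0=cv2.imread('pics/scene0.png')
e=read_state()['ee_pos']
print(seg(c,'yel',(255,175,25,30)),seg(c,'red',(250,185,40,30))[:2])
a=np.linspace(0,6.28,60);C=cam('scene')
for r,z in((20.5,138),(12,138)):
  p=proj(C,np.c_[652.7+r*np.cos(a),-144+r*np.sin(a),0*a+z]);print(r,p.min(0),p.max(0))
H=cv2.cvtColor(c0,cv2.COLOR_BGR2HSV)
for u in (266,267,268): print(u,[(int(v),int(c0[v,u,2])) for v in range(188,212)])
"
```

```text
t 17.7 p [ 652.5 -143.9  226. ] yang 4.6 z [ 0. -0. -1.] q [-0.03  0.69  0.37  1.47 -0.27  1.03  0.48] F [-1.   1.2 -0.7] w 22.0 gf 30.0
shift cm [-0.01  0.02 -0.03]
([11, 24, 4, 2, 8], array([267.5, 199.5]), None) ([10, 8, 16, 15, 162], array([267.39506173, 200.57407407]))
20.5 [258.77149464 191.13673605] [276.16402377 204.24720193]
12 [262.37936109 193.81030423] [272.55931013 201.48418424]
266 [(188, 214), (189, 214), (190, 213), (191, 212), (192, 210), (193, 198), (194, 152), (195, 92), (196, 68), (197, 66), (198, 66), (199, 66), (200, 68), (201, 104), (202, 169), (203, 196), (204, 169), (205, 102), (206, 69), (207, 81), (208, 137), (209, 200), (210, 216), (211, 220)]
267 [(188, 213), (189, 214), (190, 213), (191, 212), (192, 210), (193, 196), (194, 153), (195, 91), (196, 67), (197, 66), (198, 66), (199, 65), (200, 66), (201, 106), (202, 173), (203, 193), (204, 161), (205, 97), (206, 69), (207, 79), (208, 130), (209, 193), (210, 215), (211, 219)]
268 [(188, 213), (189, 214), (190, 213), (191, 212), (192, 210), (193, 196), (194, 151), (195, 91), (196, 68), (197, 67), (198, 67), (199, 65), (200, 70), (201, 122), (202, 189), (203, 196), (204, 156), (205, 94), (206, 67), (207, 80), (208, 136), (209, 200), (210, 217), (211, 219)]
```

The bore spans rows 194.5–201.3, against 193.8–201.5 predicted for z = 138, and the ring's front sits at 199.5 against 199.6 predicted. The ring is level with the rim and centred, so I hold here.

Request:
send_rows(series=[{"x": 0, "y": 0, "z": 0, "rx": 0, "ry": 0, "rz": 0, "gripper": 1}, {"x": 0, "y": 0, "z": 0, "rx": 0, "ry": 0, "rz": 0, "gripper": 1}, {"x": 0, "y": 0, "z": 0, "rx": 0, "ry": 0, "rz": 0, "gripper": 1}, {"x": 0, "y": 0, "z": 0, "rx": 0, "ry": 0, "rz": 0, "gripper": 1}, {"x": 0, "y": 0, "z": 0, "rx": 0, "ry": 0, "rz": 0, "gripper": 1}, {"x": 0, "y": 0, "z": 0, "rx": 0, "ry": 0, "rz": 0, "gripper": 1}, {"x": 0, "y": 0, "z": 0, "rx": 0, "ry": 0, "rz": 0, "gripper": 1}, {"x": 0, "y": 0, "z": 0, "rx": 0, "ry": 0, "rz": 0, "gripper": 1}, {"x": 0, "y": 0, "z": 0, "rx": 0, "ry": 0, "rz": 0, "gripper": 1}, {"x": 0, "y": 0, "z": 0, "rx": 0, "ry": 0, "rz": 0, "gripper": 1}, {"x": 0, "y": 0, "z": 0, "rx": 0, "ry": 0, "rz": 0, "gripper": 1}, {"x": 0, "y": 0, "z": 0, "rx": 0, "ry": 0, "rz": 0, "gripper": 1}])

```text
t: 18.75
ee_pos: [652.5, -143.9, 226.0]
tcp_rot: [-2.13, -2.309, 0.0]
ft_force: [0.5, -0.0, -0.3]
gripper_width: 21.8
grasp_force: 30.0
```

Request:
send_rows(series=[{"x": 0, "y": 0, "z": 0, "rx": 0, "ry": 0, "rz": 0, "gripper": 1}, {"x": 0, "y": 0, "z": 0, "rx": 0, "ry": 0, "rz": 0, "gripper": 1}, {"x": 0, "y": 0, "z": 0, "rx": 0, "ry": 0, "rz": 0, "gripper": 1}, {"x": 0, "y": 0, "z": 0, "rx": 0, "ry": 0, "rz": 0, "gripper": 1}, {"x": 0, "y": 0, "z": 0, "rx": 0, "ry": 0, "rz": 0, "gripper": 1}, {"x": 0, "y": 0, "z": 0, "rx": 0, "ry": 0, "rz": 0, "gripper": 1}, {"x": 0, "y": 0, "z": 0, "rx": 0, "ry": 0, "rz": 0, "gripper": 1}, {"x": 0, "y": 0, "z": 0, "rx": 0, "ry": 0, "rz": 0, "gripper": 1}, {"x": 0, "y": 0, "z": 0, "rx": 0, "ry": 0, "rz": 0, "gripper": 1}, {"x": 0, "y": 0, "z": 0, "rx": 0, "ry": 0, "rz": 0, "gripper": 1}, {"x": 0, "y": 0, "z": 0, "rx": 0, "ry": 0, "rz": 0, "gripper": 1}, {"x": 0, "y": 0, "z": 0, "rx": 0, "ry": 0, "rz": 0, "gripper": 1}])

```text
t: 19.75
ee_pos: [652.5, -143.9, 225.9]
tcp_rot: [-2.131, -2.309, 0.0]
ft_force: [0.8, 1.0, -1.3]
gripper_width: 21.8
grasp_force: 30.0
```

Request:
send_rows(series=[{"x": 0, "y": 0, "z": 0, "rx": 0, "ry": 0, "rz": 0, "gripper": 1}, {"x": 0, "y": 0, "z": 0, "rx": 0, "ry": 0, "rz": 0, "gripper": 1}, {"x": 0, "y": 0, "z": 0, "rx": 0, "ry": 0, "rz": 0, "gripper": 1}, {"x": 0, "y": 0, "z": 0, "rx": 0, "ry": 0, "rz": 0, "gripper": 1}, {"x": 0, "y": 0, "z": 0, "rx": 0, "ry": 0, "rz": 0, "gripper": 1}, {"x": 0, "y": 0, "z": 0, "rx": 0, "ry": 0, "rz": 0, "gripper": 1}, {"x": 0, "y": 0, "z": 0, "rx": 0, "ry": 0, "rz": 0, "gripper": 1}, {"x": 0, "y": 0, "z": 0, "rx": 0, "ry": 0, "rz": 0, "gripper": 1}, {"x": 0, "y": 0, "z": 0, "rx": 0, "ry": 0, "rz": 0, "gripper": 1}, {"x": 0, "y": 0, "z": 0, "rx": 0, "ry": 0, "rz": 0, "gripper": 1}, {"x": 0, "y": 0, "z": 0, "rx": 0, "ry": 0, "rz": 0, "gripper": 1}, {"x": 0, "y": 0, "z": 0, "rx": 0, "ry": 0, "rz": 0, "gripper": 1}])

```text
t: 20.75
ee_pos: [652.5, -143.9, 226.0]
tcp_rot: [-2.131, -2.309, -0.0]
ft_force: [-0.9, -0.1, -0.9]
gripper_width: 21.9
grasp_force: 30.0
```

Request:
send_rows(series=[{"x": 0, "y": 0, "z": 0, "rx": 0, "ry": 0, "rz": 0, "gripper": 1}, {"x": 0, "y": 0, "z": 0, "rx": 0, "ry": 0, "rz": 0, "gripper": 1}, {"x": 0, "y": 0, "z": 0, "rx": 0, "ry": 0, "rz": 0, "gripper": 1}, {"x": 0, "y": 0, "z": 0, "rx": 0, "ry": 0, "rz": 0, "gripper": 1}, {"x": 0, "y": 0, "z": 0, "rx": 0, "ry": 0, "rz": 0, "gripper": 1}, {"x": 0, "y": 0, "z": 0, "rx": 0, "ry": 0, "rz": 0, "gripper": 1}])

```text
t: 21.25
ee_pos: [652.5, -143.9, 225.9]
tcp_rot: [-2.131, -2.309, 0.0]
ft_force: [-0.3, -0.1, -1.4]
gripper_width: 21.9
grasp_force: 30.0
```

```bash
python3 -c "
from h import *
s,M=st()
e=np.array(s['ee_pos'])-[652.7,-144,226.2]
if abs(e).max()<2: print(job.close_job())
"
```

```text
t 21.25 p [ 652.5 -143.9  225.9] yang 4.6 z [-0.  0. -1.] q [-0.03  0.69  0.37  1.47 -0.27  1.03  0.48] F [-0.3 -0.1 -1.4] w 21.9 gf 30.0
the job is handed in; nothing more can be done
None
```

The job is handed in at 21 s: the knob is turned off to its stop, and the small green pH probe was held still and upright in the port for 3.5 s, centred with its ring level with the rim to about 1 mm by the cameras, and is still held there.

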